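Fit the amber lens and snug its retaining ring

TASK

Put the amber stepped lens, stem up, gently into the cell on the white instrument head so that it lies on the rubber seat, then set the blue retaining ring over it with its two pins through the notches and turn it clockwise until it is snug on the glass: firmly clamped, but not forced, for the glass must not be overloaded. Let go of everything and leave the other things on the bench alone.

Things in the scene. Friction and masses are not known exactly. Their poses are not given: they have to be found in the camera images.
- cell_mouth (a point): Centre of the round mouth of the lens cell, level with its rim, 51 mm above the bench; z up. The cell is an upright aluminium cup, 79 mm outside. Its rim lip has a 61 mm hole with two notches on the +x and -x sides (red marks on the rim), each about 18 mm wide and reaching out to 71 mm diameter. Inside, a funnel leads into a 55 mm bore for the lens.
- lens_center (a point): Amber glass stepped lens, 75 g: flange 52 mm in diameter, 7 mm thick at the bottom, and a 26 mm stem rising from it; 40 mm tall overall. Point on its axis, 20 mm above its underside; z up. Starts standing on the bench. Once seated, the top 17 to 21 mm of the stem stand proud of the rim: hold it there.
- ring_center (a point): Blue retaining ring, 90 g, 57 mm outside, 40 mm inside, 10 mm high, foot tapered to 53 mm. Two upright ears at its +y and -y sides, 24 mm wide, flat outer faces 50 mm apart, tops 40 mm above the underside: grip these faces, closing along y. Two 5 mm pins along +x and -x, 68 mm over the tips, 3.5 mm above the underside. Point on the axis, 20 mm above the underside.
- rack: Bystander: red tube rack with yellow-capped tubes, 65 x 160 x 47 mm, origin under its centre.
- spare: Bystander: spare green filter disc, 44 mm diameter, 6 mm thick, origin under its centre.
- notes: Bystander: pink note pad 76 x 76 x 12 mm, origin under its centre.
- wash: Bystander: white bottle with red cap, 62 mm diameter, 150 mm tall, origin under its centre.
- beaker: Bystander: glass beaker, 60 mm diameter, 70 mm tall, origin under its centre.
- brush: Bystander: lens brush, 150 mm long, lying on the bench.
- vial: Bystander: small amber vial with black cap, 26 mm diameter, 50 mm tall, origin under its centre.
- lens: The same amber lens: origin at the centre of its underside, z up along the stem.
- ring: Origin in the ring's underside. With its x along the cell's x (either way) the pins pass the notches and it rests on the lens, underside 12 to 16 mm below the rim. Turned clockwise 0.45 to 1.1 rad the pins meet the thread, and 0.12 to 0.22 rad past that touch it is snug; 0.3 overloads the glass. Before the touch it can be lifted a little; this play falls 6.4 mm per rad.
- cell: The fixed white instrument head, 110 mm square, 22 mm high, that carries the cell; origin under its centre, below the mouth, x to a notch. The rubber lens seat lies 19 to 23 mm below the rim (differs each time) and gives elastically, about 1 mm per 15 N. Under the lip, clockwise of each notch seen from above, the thread's underside starts 5 mm below the rim and falls 6.4 mm per rad.
Not all that is in view belongs to the job. What is shaped like the ring but red or yellow is not meant. Leave any green look-alike of the lens alone.

How it is judged:
On the way, in this order (a step that is already met when the one before it is completed fails the run):
1. the lens lies upright in the cell, on the rubber seat, let go (horizontal distance between lens_center and cell_mouth below 0.004 m and angle between lens_center's own z axis and vertical below 0.08 rad and z of lens in the frame of cell_mouth below -0.0175 m and contact force between the fingers and lens below 0.1 N and linear speed of lens below 0.02 m/s), for 0.2 s.
2. the ring sits in the cell on the lens, its pins through the notches (horizontal distance between ring_center and cell_mouth below 0.004 m and angle between ring_center's own z axis and vertical below 0.08 rad and z of ring in the frame of cell_mouth below -0.0105 m), for 0.1 s.
At the end, for the whole second after the job is handed in: Lens upright on the rubber seat and ring level over it, both within 4 mm of the cell's axis, undersides at least 17.5 mm (lens) and 10.5 mm (ring) below the rim; the thread alone keeps the ring pressed on the glass with more than 4 N; both at rest and released (all of step 2 and horizontal distance between lens_center and cell_mouth below 0.004 m and angle between lens_center's own z axis and vertical below 0.08 rad and z of lens in the frame of cell_mouth below -0.0175 m and contact force between ring and lens above 4 N and linear speed of each of ring, lens below 0.02 m/s); the robot touches nothing.
It fails at once if the ring is forced onto the glass with more than 25 N (contact force between ring and lens above 25 N).
It fails at once if the lens is dropped hard or pushed into the cell with more than 30 N (contact force between lens and cell above 30 N).
It fails at once if the ring is forced against the cell with more than 45 N (contact force between ring and cell above 45 N).
It fails at once if a bystander is moved by more than 3 cm (distance of any of rack, spare, notes, wash, beaker, brush, vial from where it was at the start of the episode above 0.03 m).
It also fails if it takes over 64 s, if anything falls off the work surface, if the arm or the gripper's body presses on something with over 40 N, if the wrist force passes 120 N, or if a joint passes its speed limit or range.

ROBOT

A 6-joint arm with a two-finger parallel gripper is mounted at the origin on the work surface. World frame = base frame: x ahead of the robot, y to its left, z up, the work surface at z = 0. Lengths are in m, angles in rad, forces in N, time in s.
With the tool pointing down it reaches from about 0.275 to 1 m from the base axis. Payload 8.4 kg.
Tool frame: the origin (TCP) lies on the centre line of the jaws, within the pads' length; the fingertips stand 17 mm ahead of it and the grasp point (between the pads) lies 2 mm behind it (bot.tcp_to_tips is the y of the fingertips in the tool frame, in m); y points along the fingers, z is the direction in which the jaws open and shut, and the axes are right-handed (so a half turn about y gives the same grasp; the last joint's range is limited). The gripper opens to 85 mm and grips with 20 to 120 N. Pads are 22 mm wide; open, the fingers measure 114 mm over their backs; the gripper's body (76 mm by 85 mm) begins 54 mm behind the grasp point. The pads swing forward as they close: fully open they stand 13 mm farther back than shut.
Start: joints at [1.279, 0.353, 1.633, -0, 1.155, -0.002], TCP at [0.179, 0.599, 0.248] pointing down, gripper open.
Joint ranges: [-2.63, 2.63], [-0.92, 2.1], [0.06, 2.66], [-1.3, 4.44], [0, 2.69], [-3.02, 3.02]. Speed limits (rad/s): [2.22, 2.22, 2.79, 3.14, 3.14, 3.14].

INTERFACE

Orientations are given as a unit quaternion [x, y, z, w].
In Python, from workcell import bot, hand, kinematics, get_obs, vision, hand_in gives the robot as it stands. The module is installed in compiled form; this text tells all that it offers. Calls block until the motion is done:
- bot.reach(position, orientation): joint-space move of the TCP to a pose.
- bot.servo_line(position, ori=None, velocity=0.15): straight line of the TCP; ori=None keeps the orientation; velocity is the mean speed in m/s.
- bot.goto_joints(angles): joint-space move.
- hand.move_gripper(opening, strength=None): finger opening in m; strength is the grip in N (None keeps the last); returns when the fingers have stopped.
- bot.dwell(seconds).
- kinematics.solve_ik(position, orientation): joint angles nearest the present ones, or None.
- get_obs(): the state.
- vision.read_camera(name): name is "side" or "top"; returns a dict with "frame" (400x640x3 uint8, red, green, blue), "intrinsics" (3x3 intrinsics, pixels), "view" (4x4, takes a point from world to camera coordinates). Camera axes: x right, y down, z forward; pixel columns grow to the right and rows downward; lengths in m; the calibration is good to about 2 mm. A picture is of the moment at which its call begins. There is no depth.
A pose or a line that the arm cannot do raises bot.IKError and nothing moves.
- hand_in(): hands the job in, once; it reports no verdict.
The state is a dict: "time_s": time; "joint_pos": joint angles; "joint_vel": joint speeds; "joint_efforts": joint torques, N m; "position": TCP position; "orientation": TCP orientation; "wrist_force": force on the tool from outside, world axes, zero at the start; "ft_torque": the same for the moment, N m; "gripper_width": finger opening in m.
Only numpy, scipy, OpenCV 4.12 (cv2) and the standard library are available. Lean on these libraries where they do the work, as an engineer would, in place of code of your own. Each camera call takes 0.05 s, during which the arm holds its last target.

## Working session

There is one attempt and no reset: what is moved stays moved. The work goes in short steps, each a Python script; the robot and the scene stay as the last script left them, time stands still between calls to the robot, and variables do not carry over. Pictures are saved under pics/ and viewed, and the job is handed in when it is done.

```bash
mkdir -p pics
python3 - <<'E'
from workcell import *
import cv2, numpy as np
for n in ("side","top"):
    r=vision.read_camera(n)
    np.savez(f"{n}0.npz",f=r["frame"],K=r["intrinsics"],V=r["view"])
    cv2.imwrite(f"pics/{n}0.png",r["frame"][:,:,::-1])
    print(n,r["intrinsics"],r["view"])
o=get_obs();print(o)
print(bot.tcp_to_tips)
E
```

```text
side [[403.86990106   0.         322.70942981]
 [  0.         403.86990106 198.02527611]
 [  0.           0.           1.        ]] [[-0.9933339  -0.11371928  0.01885986  0.49376799]
 [-0.07331347  0.49699154 -0.86465285  0.11470253]
 [ 0.08895451 -0.86027166 -0.50201569  0.91857915]
 [ 0.          0.          0.          1.        ]]
top [[451.72015856   0.         321.17032607]
 [  0.         451.72015856 194.17672666]
 [  0.           0.           1.        ]] [[ 0.00949016 -0.99992915  0.00718599 -0.0166062 ]
 [-0.99372311 -0.01023182 -0.11139881  0.52286463]
 [ 0.11146445 -0.00608369 -0.9937498   0.97863714]
 [ 0.          0.          0.          1.        ]]
{'time_s': 0.1, 'joint_pos': array([ 1.27863729e+00,  3.53569392e-01,  1.63404417e+00, -1.90563273e-05,
        1.15519196e+00, -2.32749793e-03]), 'joint_vel': array([-0.00103097, -0.00243599, -0.00097574,  0.00034266, -0.00272783,
       -0.00102202]), 'joint_efforts': array([-1.02531532e-03, -6.06354618e+01, -3.42820394e+01, -9.54912889e-05,
        3.83222228e-03, -2.90158459e-05]), 'position': array([0.17846773, 0.59856636, 0.24764934]), 'orientation': array([ 0.70012028, -0.10216675,  0.10205311, -0.69927013]), 'wrist_force': array([-0.1387506 , -0.85218172, -0.68593758]), 'ft_torque': array([0.01395742, 0.02031577, 0.02695237]), 'gripper_width': 0.08537019598483007}
0.017
```

View pics/side0.png

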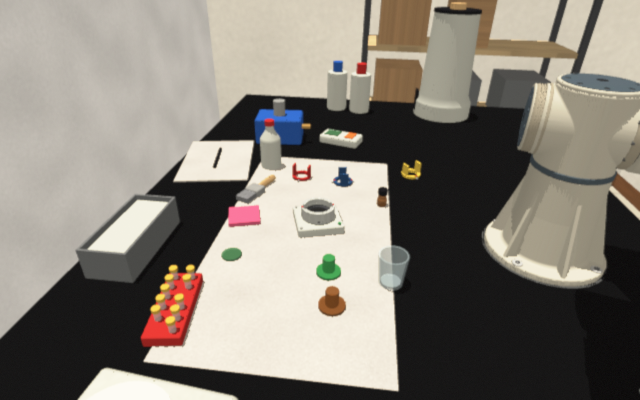

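View pics/top0.png

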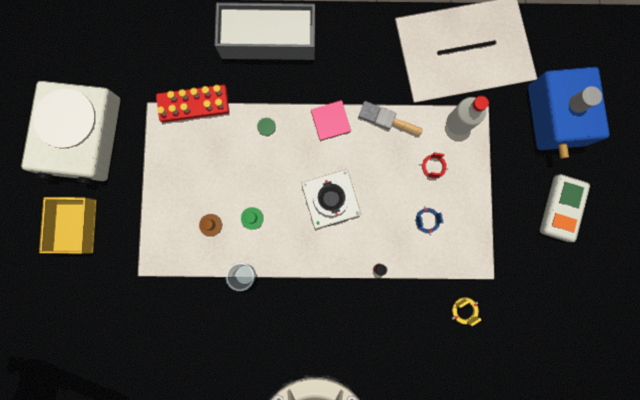

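The top view shows the amber lens at about (210,225), the green look-alike at (252,217), the cell at (330,197), the blue ring at (429,221), the red decoy at (434,166) and the yellow one at (466,311). I'll zoom in on the parts for the job.

Run:
```python
import cv2, numpy as np
t=np.load("top0.npz")["f"][:,:,::-1]; s=np.load("side0.npz")["f"][:,:,::-1]
c=lambda im,u,v,h=22:cv2.resize(np.ascontiguousarray(im[v-h:v+h,u-h:u+h]),(390,390),interpolation=cv2.INTER_CUBIC)
a=np.hstack([c(t,330,197,30),c(t,429,221)]);cv2.imwrite("pics/z1.png",a)
b=np.hstack([c(s,318,214,30),c(s,343,177,18)]);cv2.imwrite("pics/z2.png",b)
b=np.hstack([c(t,212,224,22),c(s,332,299,22)]);cv2.imwrite("pics/z3.png",b)
```

```text
(no output)
```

View pics/z1.png

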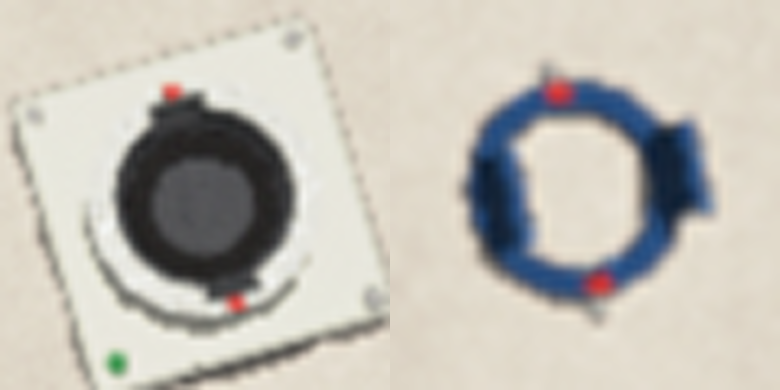

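View pics/z2.png

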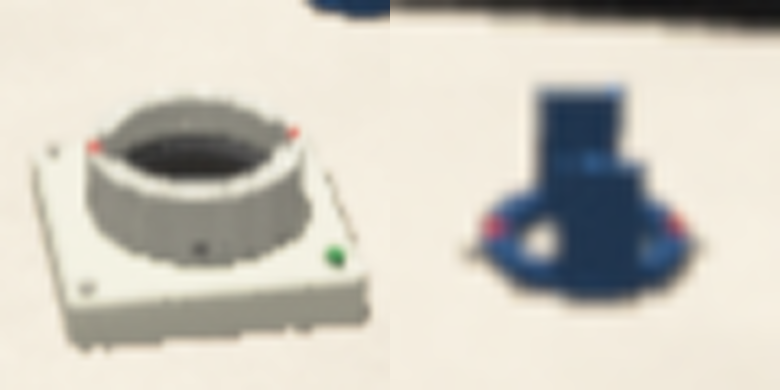

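View pics/z3.png

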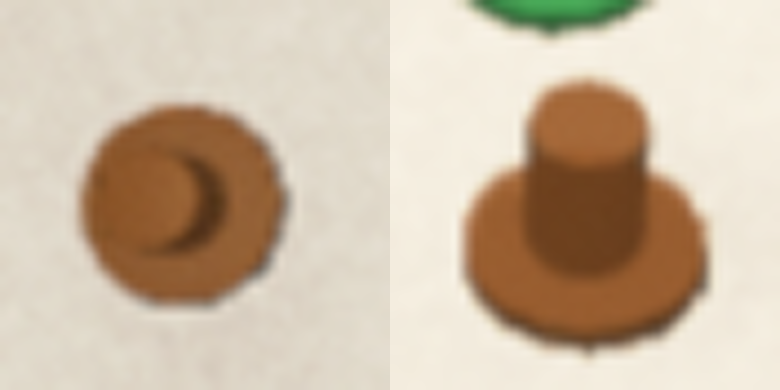

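The zooms show the cell's red notch marks at top view about (326.4,181) and (336.4,213.5). The ring's red marks are at about (426,209) and (430.5,231), and its ears are on the left and right of the image. I'll measure these in both cameras.

```bash
cat > h.py <<'E'
import cv2, numpy as np
from scipy.optimize import minimize, least_squares
def load(n,tag="0"):
    d=np.load(f"{n}{tag}.npz"); return d["f"],d["K"],d["V"]
def proj(K,V,P):
    P=np.atleast_2d(P); c=P@V[:3,:3].T+V[:3,3]; u=c@K.T; return u[:,:2]/u[:,2:]
def ray(K,V,uv,z):
    R=V[:3,:3]; C=-R.T@V[:3,3]; d=R.T@np.linalg.inv(K)@np.array([uv[0],uv[1],1.])
    return C+d*(z-C[2])/d[2]
def reds(f,u,v,h):
    p=f[v-h:v+h,u-h:u+h].astype(float); w=np.clip(p[...,0]-np.maximum(p[...,1],p[...,2])-45,0,None)
    # for brightness of neighbours
    m=(w>0).astype(np.uint8); n,l,st,_=cv2.connectedComponentsWithStats(m,connectivity=8)
    out=[]
    for i in range(1,n):
        q=w*(l==i); ys,xs=np.mgrid[:q.shape[0],:q.shape[1]]
        out.append((q.sum(),u-h+(q*xs).sum()/q.sum(),v-h+(q*ys).sum()/q.sum()))
    return sorted(out,reverse=True)[:2]
def circ(c,r,z,n=60):
    a=np.linspace(0,2*np.pi,n,endpoint=False); return np.c_[c[0]+r*np.cos(a),c[1]+r*np.sin(a),np.full(n,z)]
def hullmask(K,V,sets,u0,v0,h,S=8):
    m=np.zeros((2*h*S,2*h*S),np.uint8)
    for P in sets:
        q=(proj(K,V,P)-[u0-h,v0-h]+0.5)*S-0.5
        cv2.fillConvexPoly(m,cv2.convexHull(np.round(q*16).astype(np.int32)),255,shift=4)
    return cv2.resize(m,(2*h,2*h),interpolation=cv2.INTER_AREA)/255.
E
python3 - <<'E'
from h import *
I={n:load(n) for n in("top","side")}
for nm,z,pts in (("cell",.051,{"top":(330,197,24),"side":(318,214,30)}),("ring",.010,{"top":(429,221,20),"side":(343,180,15)})):
    for n,(u,v,h) in pts.items():
        f,K,V=I[n]; r=reds(f,u,v,h); P=[ray(K,V,q[1:],z) for q in r]
        d=P[0]-P[1]; print(nm,n,np.round(r,2).tolist(),"mid",np.round((P[0]+P[1])[:2]/2,4),"len",np.linalg.norm(d).round(4),"yaw",np.degrees(np.arctan2(d[1],d[0])).round(1))
# lens fit
from scipy.ndimage import gaussian_filter
def softmask(f,u,v,h):
    p=f[v-h:v+h,u-h:u+h].astype(float)
    s=p[...,0]-p[...,2]; return s,p
G=[]
for n,(u,v,h) in {"top":(210,225,18),"side":(332,299,22)}.items():
    f,K,V=I[n]; p=f[v-h:v+h,u-h:u+h].astype(float)
    m=((p[...,2]<0.62*p[...,0])&(p[...,0]>p[...,1]*1.2)).astype(float); G.append((n,K,V,u,v,h,m))
    def cost(x,L=[G[-1]]):
        return sum(((hullmask(K,V,[np.vstack([circ(x,.026,0),circ(x,.026,.007)]),np.vstack([circ(x,.013,.007),circ(x,.013,.04)])],u,v,h)-m)**2).sum() for n,K,V,u,v,h,m in L)
    x0=ray(K,V,(210,225) if n=="top" else (332,305),.005)[:2]
    r=minimize(cost,x0,method="Nelder-Mead",options=dict(initial_simplex=[x0,x0+[.006,0],x0+[0,.006]],xatol=1e-4))
    print("lens",n,r.x.round(4),r.fun,m.sum())
r=minimize(lambda x:cost(x,G),x0,method="Nelder-Mead",options=dict(initial_simplex=[x0,x0+[.006,0],x0+[0,.006]],xatol=1e-4))
print("lens both",r.x.round(4),r.fun)
E
```

```text
cell top [[341.0, 335.91, 213.25], [320.0, 326.02, 180.61]] mid [ 0.5149 -0.0327] len 0.0747 yaw -162.8
cell side [[51.0, 302.02, 206.1], [38.0, 332.82, 204.0]] mid [ 0.5143 -0.0324] len 0.0745 yaw 15.8
ring top [[300.0, 430.24, 230.61], [293.0, 425.5, 208.78]] mid [ 0.4696 -0.2536] len 0.0503 yaw -168.6
ring side [[14.0, 351.0, 179.0], [7.0, 334.0, 179.0]] mid [ 0.4685 -0.2557] len 0.0496 yaw -171.4
lens top [0.454  0.2397] 36.73817762399077 385.0
lens side [0.4532 0.2384] 71.11046520569012 553.0
lens both [0.454  0.2391] 110.49642445213378
```

```bash
cat >> h.py <<'E'
from scipy.spatial.transform import Rotation as Ro
def q(phi):
    c,s=np.cos(phi),np.sin(phi)
    return Ro.from_matrix(np.array([[s,0,c],[-c,0,s],[0,-1,0]])).as_quat()
CELL=np.array([.5147,-.0326]); CYAW=np.radians(17.2)
RING=np.array([.4694,-.254]); RYAW=np.radians(11.4)
LENS=np.array([.4538,.2392])
E
python3 - <<'E'
from h import *
from workcell import *
o=get_obs(); print(Ro.from_quat(o["orientation"]).as_matrix().round(3))
for nm,p,y in (("lens",LENS,0),("cell",CELL,CYAW),("ring",RING,RYAW)):
  for k in range(-6,7):
    ph=y+k*np.pi/6
    s=kinematics.solve_ik(np.r_[p,.06],q(ph))
    print(nm,k*30,round(np.degrees(ph),1),None if s is None else np.round(s,2))
E
```

```text
[[ 0.958 -0.     0.286]
 [-0.286 -0.001  0.958]
 [ 0.    -1.    -0.001]]
lens -180 -180.0 [ 0.48  0.45  2.01 -0.    0.68 -2.66]
lens -150 -150.0 None
lens -120 -120.0 [ 0.48  0.45  2.01 -0.    0.68  2.58]
lens -90 -90.0 [ 0.48  0.45  2.01 -0.    0.68  2.05]
lens -60 -60.0 [ 0.48  0.45  2.01 -0.    0.68  1.53]
lens -30 -30.0 [ 0.48  0.45  2.01 -0.    0.68  1.01]
lens 0 0.0 [ 0.48  0.45  2.01 -0.    0.68  0.48]
lens 30 30.0 [ 0.48  0.45  2.01 -0.    0.68 -0.04]
lens 60 60.0 [ 0.48  0.45  2.01 -0.    0.68 -0.57]
lens 90 90.0 [ 0.48  0.45  2.01 -0.    0.68 -1.09]
lens 120 120.0 [ 0.48  0.45  2.01 -0.    0.68 -1.61]
lens 150 150.0 [ 0.48  0.45  2.01 -0.    0.68 -2.14]
lens 180 180.0 [ 0.48  0.45  2.01 -0.    0.68 -2.66]
cell -180 -162.8 [-0.07  0.45  2.   -0.    0.69  2.78]
cell -150 -132.8 [-0.07  0.45  2.   -0.    0.69  2.25]
cell -120 -102.8 [-0.07  0.45  2.   -0.    0.69  1.73]
cell -90 -72.8 [-0.07  0.45  2.   -0.    0.69  1.2 ]
cell -60 -42.8 [-0.07  0.45  2.   -0.    0.69  0.68]
cell -30 -12.8 [-0.07  0.45  2.   -0.    0.69  0.16]
cell 0 17.2 [-0.07  0.45  2.   -0.    0.69 -0.37]
c
[... 298 characters left out ...]
  0.69  2.78]
ring -180 -168.6 [-0.5   0.47  1.97 -0.    0.7   2.44]
ring -150 -138.6 [-0.5   0.47  1.97 -0.    0.7   1.92]
ring -120 -108.6 [-0.5   0.47  1.97 -0.    0.7   1.4 ]
ring -90 -78.6 [-0.5   0.47  1.97 -0.    0.7   0.87]
ring -60 -48.6 [-0.5   0.47  1.97 -0.    0.7   0.35]
ring -30 -18.6 [-0.5   0.47  1.97 -0.    0.7  -0.17]
ring 0 11.4 [-0.5   0.47  1.97 -0.    0.7  -0.7 ]
ring 30 41.4 [-0.5   0.47  1.97 -0.    0.7  -1.22]
ring 60 71.4 [-0.5   0.47  1.97 -0.    0.7  -1.74]
ring 90 101.4 [-0.5   0.47  1.97 -0.    0.7  -2.27]
ring 120 131.4 [-0.5   0.47  1.97 -0.    0.7  -2.79]
ring 150 161.4 [-0.5   0.47  1.97 -0.    0.7   2.97]
ring 180 191.4 [-0.5   0.47  1.97 -0.    0.7   2.44]
```

Run:
```python
from h import *
from workcell import *
Q=q(0.)
bot.reach(np.r_[LENS,.14],Q); print(get_obs()["time_s"])
hand.move_gripper(.06,30); 
zg=.025+.017
bot.servo_line(np.r_[LENS,zg],velocity=.12); print(get_obs()["time_s"],get_obs()["position"])
o=[]
r=vision.read_camera("top"); cv2.imwrite("pics/t1.png",r["frame"][:,:,::-1])
r=vision.read_camera("side"); f=r["frame"][:,:,::-1]; cv2.imwrite("pics/s1.png",cv2.resize(np.ascontiguousarray(f[220:340,250:410]),(800,600)))
o=get_obs();print(o["wrist_force"],o["time_s"])
```

```text
1.8
3.1417 [0.45421938 0.23938789 0.04247163]
[-0.23314405 -0.31011174  0.38558018] 3.2417
```

View pics/s1.png

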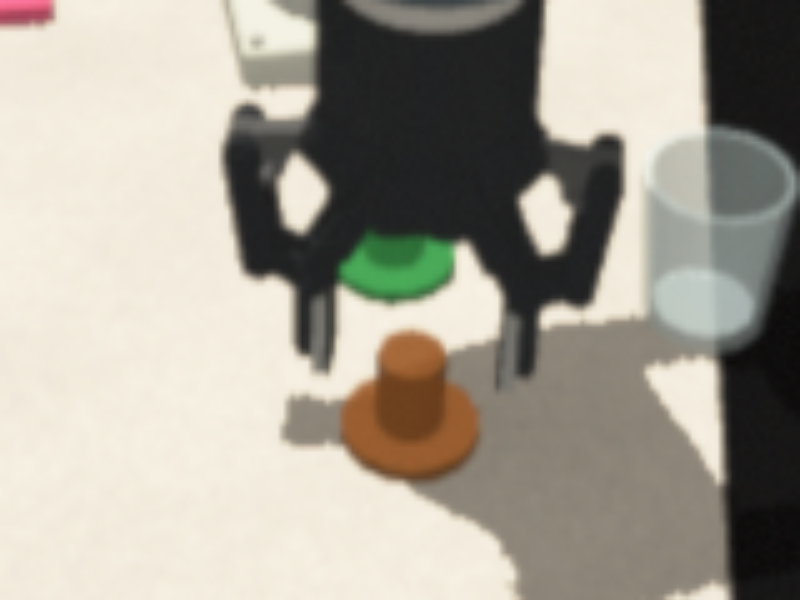

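The jaws straddle the amber stem at crop (411,370), with the fingertips beside its upper part. Next I grip, lift and carry it over the cell.

Run:
```python
from h import *
from workcell import *
print(hand.move_gripper(.015,35)); o=get_obs(); print(o["gripper_width"],o["wrist_force"],o["position"])
p=o["position"]
bot.servo_line(np.r_[LENS,.145],velocity=.15)
bot.dwell(.1);o=get_obs(); print(o["gripper_width"],o["wrist_force"],o["time_s"])
bot.reach(np.r_[CELL,.145],q(0.))
bot.servo_line(np.r_[CELL,.107],velocity=.1)
bot.dwell(.2);o=get_obs(); print(o["wrist_force"],o["position"],o["time_s"])
for n in("side","top"):
    r=vision.read_camera(n); np.savez(f"{n}2.npz",f=r["frame"],K=r["intrinsics"],V=r["view"])
    f=r["frame"][:,:,::-1]; u,v=(318,190) if n=="side" else (330,180)
    cv2.imwrite(f"pics/{n}2.png",cv2.resize(np.ascontiguousarray(f[v-60:v+60,u-80:u+80]),(800,600)))
```

```text
False
0.024290786107048896 [-1.5050451  -1.43496398  7.04284672] [0.45406364 0.23935138 0.04259417]
0.02452821605956908 [ 0.25759625 -0.4748086  -0.93791445] 4.5833
[-0.05364792  0.49556597 -0.08960602] [ 0.51519738 -0.0325166   0.10764039] 6.3917
```

View pics/side2.png

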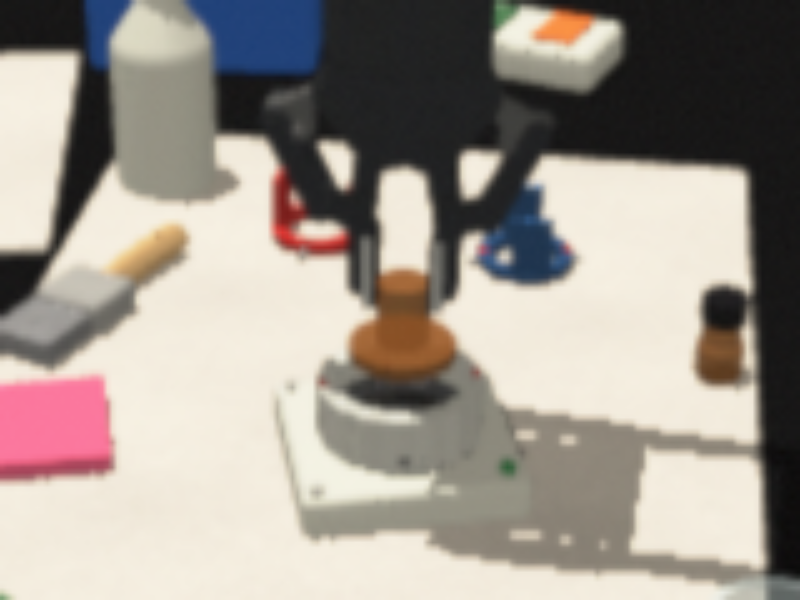

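View pics/top2.png

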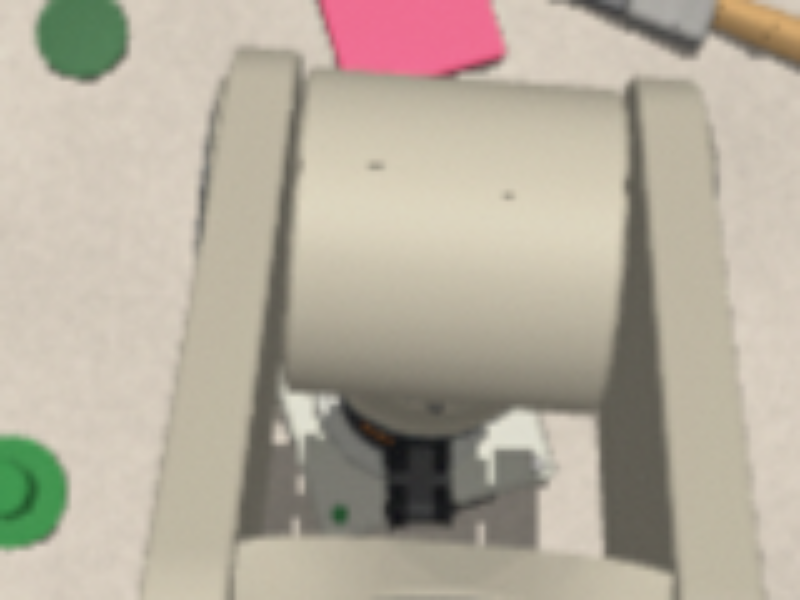

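Run:
```python
from h import *
f,K,V=load("side","2"); u,v,h=319,195,20; zb=.10764-.0426
p=f[v-h:v+h,u-h:u+h].astype(float); m=((p[...,2]<0.62*p[...,0])&(p[...,0]>p[...,1]*1.2)).astype(float)
m[:h-8]=0
def mod(x):
    M=hullmask(K,V,[np.vstack([circ(x,.026,zb),circ(x,.026,zb+.007)]),np.vstack([circ(x,.013,zb+.007),circ(x,.013,zb+.04)])],u,v,h); M[:h-8]=0; return M
x0=CELL
r=minimize(lambda x:((mod(x)-m)**2).sum(),x0,method="Nelder-Mead",options=dict(initial_simplex=[x0,x0+[.006,0],x0+[0,.006]],xatol=1e-4))
print(r.x,r.fun,m.sum())
```

```text
[ 0.51345136 -0.03263058] 22.154786620530565 284.0
```

```bash
cat >> h.py <<'E'
def favg(n=4,dt=.02):
    from workcell import bot,get_obs
    F=[];T=[]
    for i in range(n):
        bot.dwell(dt); o=get_obs(); F.append(o["wrist_force"]);T.append(o["ft_torque"])
    return np.mean(F,0),np.mean(T,0),o
E
python3 - <<'E'
from h import *
from workcell import *
X=CELL+[.0008,0]
bot.servo_line(np.r_[X,.107],velocity=.05)
F0,T0,o=favg(8); print(F0,T0,o["position"],o["time_s"])
z=.107
while z>.070:
    dz=.004 if z>.0805 else .001
    z-=dz
    bot.servo_line(np.r_[X,z],velocity=.04)
    F,T,o=favg(2); d=F-F0
    print(round(z,4),(o["position"]*1e3).round(2),d.round(1),round(o["time_s"],2))
    if d[2]>3.5 or np.hypot(d[0],d[1])>8: break
E
```

```text
[-0.22926428  0.2798248  -0.57666174] [-0.00319827  0.0028376   0.00187674] [ 0.51548697 -0.03263704  0.10700488] 6.875
0.103 [515.3  -32.61 102.74] [ 0.4  0.4 -0.4] 7.16
0.099 [515.34 -32.6   98.78] [ 0.  -0.2 -0.6] 7.44
0.095 [515.34 -32.6   94.8 ] [ 0.1 -0.5 -0.1] 7.72
0.091 [515.38 -32.59  90.82] [ 0.7 -0.4 -0.7] 8.01
0.087 [515.34 -32.6   86.8 ] [ 0.4 -0.2  0.5] 8.29
0.083 [515.38 -32.58  82.83] [ 0.1 -0.5  0.6] 8.57
0.079 [515.34 -32.59  78.81] [ 0.2  0.  -0.4] 8.86
0.078 [515.54 -32.6   78.04] [ 0.5 -0.4 -0.4] 9.14
0.077 [515.47 -32.6   76.97] [ 0.4 -0.2 -0. ] 9.43
0.076 [515.46 -32.6   75.96] [-0.  -0.5 -0.1] 9.71
0.075 [515.45 -32.63  74.95] [ 0.1 -0.2 -0.4] 9.99
0.074 [515.44 -32.61  73.94] [ 0.3 -0.3 -0.9] 10.28
0.073 [515.54 -32.6   72.98] [ 0.2 -0.3 -0.4] 10.56
0.072 [515.5  -32.6   71.97] [ 0.2 -0.4  0.5] 10.84
0.071 [515.48 -32.61  70.98] [ 0.5 -0.2 -0.6] 11.12
0.07 [515.6  -32.63  70.53] [-2.3 -0.4  8.4] 11.41
```

Run:
```python
from h import *
from workcell import *
X=CELL+[.0008,0]
bot.servo_line(np.r_[X,.0705],velocity=.02)
F,T,o=favg(2);print(F,o["position"])
hand.move_gripper(.04,25)
bot.servo_line(np.r_[X,.0705+.05],velocity=.2)
F,T,o=favg(2);print(F,o["time_s"],o["gripper_width"])
hand.move_gripper(.085)
r=vision.read_camera("side"); f=r["frame"][:,:,::-1]
np.savez(f"side3.npz",f=r["frame"],K=r["intrinsics"],V=r["view"]); u,v=318,205
cv2.imwrite(f"pics/side3.png",cv2.resize(np.ascontiguousarray(f[v-45:v+45,u-60:u+60]),(800,600)))
```

```text
[-1.09303628 -0.08786269  4.33315686] [ 0.51560304 -0.03261557  0.07067958]
[0.07754258 0.49900333 0.06963478] 12.425 0.04006096832177211
```

View pics/side3.png

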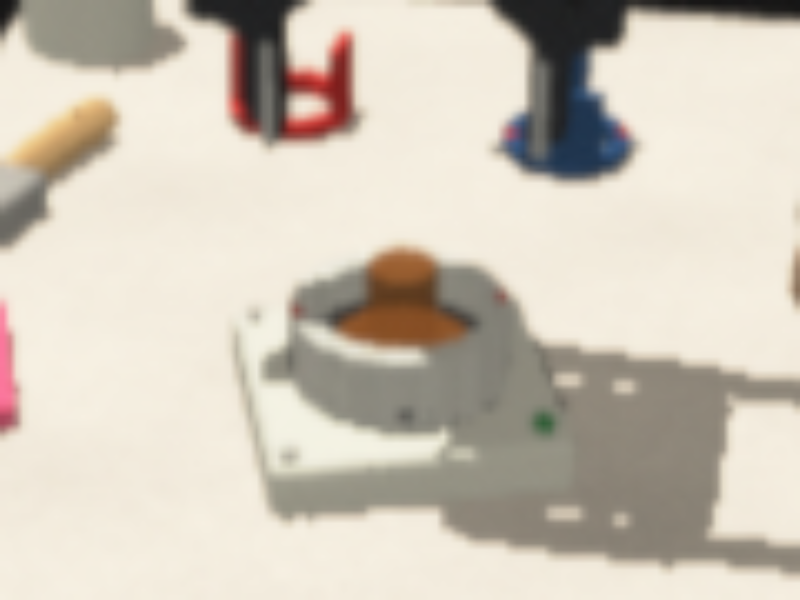

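The lens stands upright in the cell, with its stem top at crop (403,265). I'll check its seating depth by a fit, and fit the ring pose from the first pictures using its ears.

Run:
```python
from h import *
f,K,V=load("side","3")
for z in (.068,.070,.072): print(z,proj(K,V,[.5145,-.0326,z]))
# stem silhouette above rim, fit x,y(,z)
u,v,h=318,205,16
p=f[v-h:v+h,u-h:u+h].astype(float); m=((p[...,2]<0.62*p[...,0])&(p[...,0]>p[...,1]*1.2)).astype(float)
print("top row of stem", v-h+np.where(m.sum(1)>2)[0][0], m.sum(1)[:20])
ys,xs=np.nonzero(m[:9+4]); 
c=[ (u-h+np.mean(np.nonzero(m[i])[0])) for i in range(h*2) if 4<m[i].sum()<14]; print("stem col",np.round(c,1))
# ring ears: blue mask fit in both views
I={n:load(n) for n in("top","side")}
def ringsets(x,y,a):
    R=np.array([[np.cos(a),-np.sin(a)],[np.sin(a),np.cos(a)]])
    S=[np.vstack([circ((x,y),.0265,0),circ((x,y),.0285,.003),circ((x,y),.0285,.010)])]
    for s in(1,-1):
        b=np.array([[i*.012,s*j,k] for i in(-1,1) for j in(.0205,.025) for k in(.005,.04)]); b[:,:2]=b[:,:2]@R.T+[x,y]; S.append(b)
    hole=[circ((x,y),.02,.010),circ((x,y),.02,0)]
    return S,hole
def mask(n,P):
    f,K,V=I[n];u,v,h=(429,221,20) if n=="top" else (343,177,18)
    S,H=ringsets(*P); body=hullmask(K,V,S[:1],u,v,h)
    hole=hullmask(K,V,H[:1],u,v,h)*hullmask(K,V,H[1:],u,v,h)
    M=body*(1-hole)
    return np.maximum(M,hullmask(K,V,S[1:2],u,v,h)).clip(0,1) if 0 else np.maximum.reduce([M]+[hullmask(K,V,[s],u,v,h) for s in S[1:]])
ob={}
for n in I:
    f=I[n][0];u,v,h=(429,221,20) if n=="top" else (343,177,18)
    p=f[v-h:v+h,u-h:u+h].astype(float)
    bl=(p[...,2]>p[...,0]*1.15); rd=(p[...,0]>p[...,1]+35)&(p[...,0]>p[...,2]+30)
    ob[n]=(bl|rd).astype(float)
for L in (["top"],["side"],["top","side"]):
    c=lambda P:sum(((mask(n,(P[0]/100,P[1]/100,P[2]/5))-ob[n])**2).sum() for n in L)
    x0=np.array([46.94,-25.4,.199*5]); r=minimize(c,x0,method="Nelder-Mead",options=dict(initial_simplex=np.vstack([x0,x0+np.eye(3)*.6]),xatol=.005))
    print(L,r.x[0]/100,r.x[1]/100,np.degrees(r.x[2]/5),r.fun,sum(ob[n].sum() for n in L))
```

```text
0.068 [[317.52011591 198.86164491]]
0.07 [[317.53058717 198.13291702]]
0.072 [[317.54108043 197.40265884]]
top row of stem 198 [ 0.  0.  0.  0.  0.  0.  0.  0.  1.  7.  9. 10. 10. 10. 10. 10. 10. 13.
 16. 19.]
stem col [318.  318.  317.5 317.5 317.5 317.5 317.5 317.5 316.3 318.5]
['top'] 0.4694989717752503 -0.25360307399882565 10.187016438330435 46.545616726066235 283.0
['side'] 0.4675500641118151 -0.2560520277528476 8.966789794316783 51.60807445632436 201.0
['top', 'side'] 0.46933658061882405 -0.2536952469220221 10.593000639665528 100.22441356110484 484.0
```

Run:
```python
from h import *
from workcell import *
R=np.array([.4700,-.2537]); Q=q(np.radians(10.8+90))
bot.reach(np.r_[R,.13],Q); 
hand.move_gripper(.070)
bot.servo_line(np.r_[R,.0375],velocity=.12)
r=vision.read_camera("side"); f=r["frame"][:,:,::-1]; u,v=343,170
cv2.imwrite(f"pics/side4.png",cv2.resize(np.ascontiguousarray(f[v-45:v+45,u-60:u+60]),(800,600)))
o=get_obs(); print(o["position"],o["joint_pos"],o["wrist_force"],o["time_s"])
```

```text
[ 0.47056869 -0.25402269  0.03822043] [-4.97798286e-01  5.09311542e-01  1.97117773e+00 -3.02341283e-06
  6.59749514e-01 -2.25709834e+00] [-0.49982539 -0.41786469 -0.28857433] 16.15
```

View pics/side4.png

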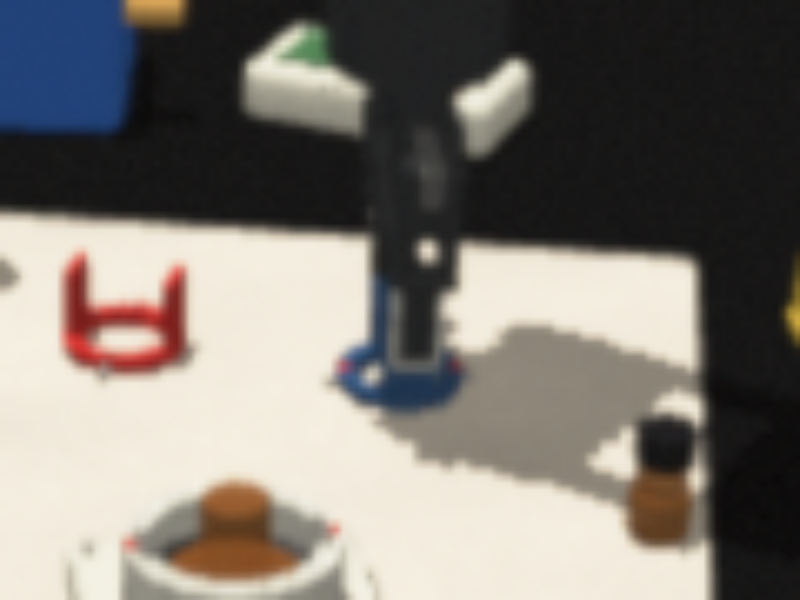

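The finger covers the near blue ear at crop (412,330). The ring body spans 338–464, which fits the 10.8° yaw. I'll grip and carry it.

Run:
```python
from h import *
from workcell import *
hand.move_gripper(.040,40); o=get_obs(); print(o["gripper_width"],o["position"],o["wrist_force"])
bot.servo_line(np.r_[.47,-.2537,.13],velocity=.15)
X=np.array([.5152,-.0326]); Q=q(CYAW+np.pi/2)
bot.reach(np.r_[X,.13],Q)
bot.servo_line(np.r_[X,.105],velocity=.1)
F,T,o=favg(6); print(F,T,o["position"],o["gripper_width"],o["joint_pos"][5],o["time_s"])
for n in("side","top"):
    r=vision.read_camera(n); np.savez(f"{n}5.npz",f=r["frame"],K=r["intrinsics"],V=r["view"])
    f=r["frame"][:,:,::-1]; u,v=(318,190) if n=="side" else (330,190)
    cv2.imwrite(f"pics/{n}5.png",cv2.resize(np.ascontiguousarray(f[v-45:v+45,u-60:u+60]),(800,600)))
```

```text
0.04916212204918548 [ 0.47044551 -0.25392604  0.03843936] [-2.01660469  0.46193576  6.50000435]
[ 0.24508924 -0.15849435 -0.87344591] [ 0.00039585  0.00239045 -0.00955615] [ 0.51545439 -0.03318841  0.10534989] 0.04901481463784781 -1.9372550988905575 18.6333
```

View pics/side5.png

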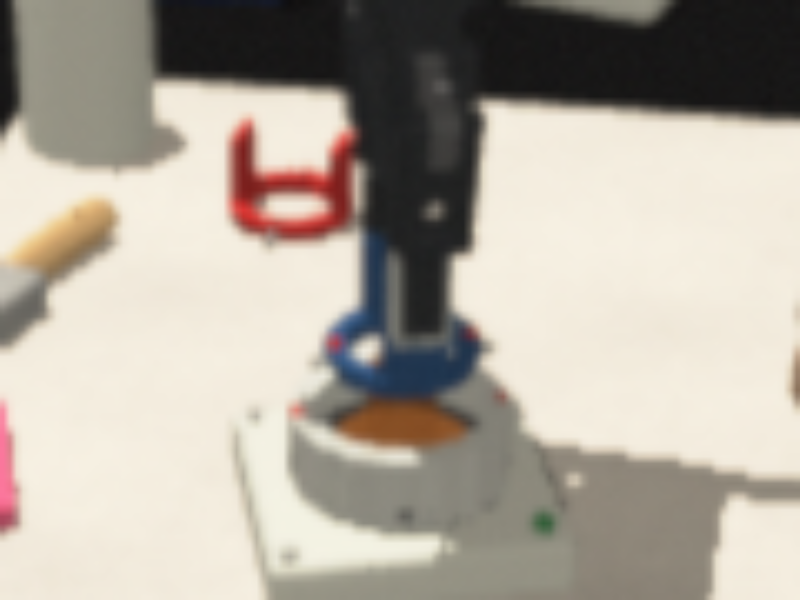

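View pics/top5.png

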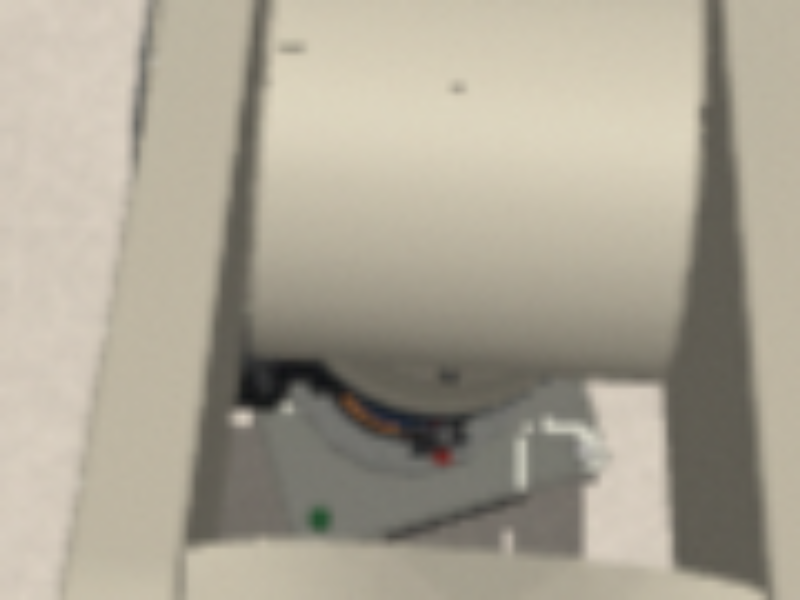

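The ring hangs level above the cell, with red marks at crop (335,342) and (472,333) against the cell's (297,410) and (502,398). I'll compare the two centres and yaws within this one picture.

Run:
```python
from h import *
f,K,V=load("side","5")
def one(cu,cv_,h=4):
    u=258+cu/6.667;v=145+cv_/6.667;u=int(round(u));v=int(round(v))
    p=f[v-h:v+h+1,u-h:u+h+1].astype(float); w=np.clip(p[...,0]-np.maximum(p[...,1],p[...,2])-25,0,None)
    p2=w.copy(); ys,xs=np.mgrid[-h:h+1,-h:h+1]
    # exclude amber
    w[(p[...,1]>1.3*p[...,2])]=0
    return u+(w*xs).sum()/w.sum(), v+(w*ys).sum()/w.sum()
for nm,a,b,z in (("ring",(335,342),(472,333),.0769),("cell",(297,410),(502,398),.051)):
    A=one(*a);B=one(*b);P=ray(K,V,A,z);Q_=ray(K,V,B,z);d=P-Q_
    print(nm,np.round(A,2),np.round(B,2),((P+Q_)/2).round(4),np.linalg.norm(d).round(4),np.degrees(np.arctan2(d[1],d[0])).round(1))
```

```text
ring [307.59 195.98] [328.5  194.38] [ 0.5135 -0.0348  0.0769] 0.0503 17.2
cell [302.01 206.16] [332.94 204.  ] [ 0.5141 -0.0323  0.051 ] 0.0749 16.0
```

Run:
```python
from h import *
from workcell import *
X=np.array([.5157,-.0320])
bot.servo_line(np.r_[X,.0935],velocity=.06)
F0,T0,o=favg(6); print(F0,T0,o["position"],o["time_s"])
z=.0935
while z>.072:
    dz=.001 if z>.0765 else .0005
    z-=dz
    bot.servo_line(np.r_[X,z],velocity=.03)
    F,T,o=favg(2); d=F-F0
    print(round(z,4),(o["position"]*1e3).round(2),d.round(1),(T-T0).round(3),round(o["time_s"],2))
    if d[2]>2.5 or np.hypot(d[0],d[1])>6: break
```

```text
[-0.29224686 -0.35834325 -0.32669631] [0.01006649 0.00383181 0.03246369] [ 0.51565289 -0.03191122  0.09339984] 19.175
0.0925 [515.72 -31.99  92.56] [0.2 0.2 0. ] [ 0.004  0.004 -0.   ] 19.46
0.0915 [515.64 -32.    91.47] [ 1.2 -0.5 -0.3] [-0.009 -0.006 -0.05 ] 19.74
0.0905 [515.62 -32.    90.43] [ 0.9 -0.4 -0.2] [ 0.021 -0.008 -0.018] 20.02
0.0895 [515.67 -32.    89.44] [ 0.1  0.1 -0.5] [-0.054 -0.004 -0.066] 20.31
0.0885 [515.68 -32.    88.45] [-0.1  0.8 -0.4] [-0.044 -0.011 -0.03 ] 20.59
0.0875 [515.7  -32.    87.47] [ 0.1  0.2 -0.7] [-0.039  0.003 -0.066] 20.88
0.0865 [515.66 -32.01  86.46] [ 0.4  0.7 -0.8] [-0.052 -0.019 -0.041] 21.16
0.0855 [515.69 -32.    85.45] [ 0.1  0.7 -0.1] [-0.028  0.009 -0.025] 21.44
0.0845 [515.67 -31.98  84.46] [ 0.4  0.5 -0.5] [ 0.001  0.018 -0.029] 21.73
0.0835 [515.63 -31.99  83.44] [-0.   0.2 -0.7] [-0.037 -0.004 -0.02 ] 22.01
0.0825 [515.65 -32.    82.45] [0.2 0.2 0.1] [-0.028 -0.01   0.006] 22.29
0.0815 [515.65 -32.03  81.46] [-0.5  0.7 -0.5] [ 0.014 -0.004 -0.034] 22.57
0.0805 [515.63 -32.    80.44] [ 0.3  0.6 -1. ] [-0.021 -0.     0.002] 22.86
0.0795 [515.68 -32.    79.45] [-0.6  0.2 -0.3] [-0.023  0.    -0.037] 23.14
0.0785 [515.66 -32.    78.47] [ 0.7  0.1 -0.6] [-0.022 -0.031 -0.008] 23.43
0.0775 [515.64 -32.    77.44] [ 0.8  0.3 -0.3] [-0.006 -0.025 -0.042] 23.71
0.0765 [515.65 -32.01  76.45] [ 0.4 -0.2 -0.6] [-0.029 -0.009 -0.047] 23.99
0.076 [515.71 -32.    76.01] [ 0.  -0.6 -0.2] [-0.038 -0.025 -0.049] 24.27
0.0755 [515.68 -32.    75.47] [ 0.4  0.4 -0.3] [ 0.021 -0.013 -0.015] 24.56
0.075 [515.69 -32.    74.98] [ 0.3 -0.3 -0.1] [-0.048  0.007 -0.03 ] 24.84
0.0745 [515.68 -32.01  74.48] [ 0.3  0.3 -0.2] [-0.038 -0.003 -0.048] 25.12
0.074 [515.68 -32.01  73.98] [-0.2  0.4 -0.5] [ 0.011  0.001 -0.018] 25.41
0.0735 [515.79 -31.99  73.6 ] [0.3 0.9 1.9] [ 0.001  0.068 -0.02 ] 25.69
0.073 [515.82 -32.    73.41] [-1.6 -0.1  6.5] [ 0.016  0.361 -0.066] 25.98
```

The ring seats on the glass at TCP z ≈ 0.0737, with its underside about 15.7 mm below the rim, so its pins are through. I'll unload it, turn 0.42 rad clockwise and measure the lift play.

Run:
```python
from h import *
from workcell import *
X=np.array([.5157,-.0320]); P0=CYAW+np.pi/2
bot.servo_line(np.r_[X,.0741],velocity=.03)
F0,T0,o=favg(4); print(F0,T0,o["position"],o["time_s"])
for th in (.21,.42):
    bot.reach(np.r_[X,.0741],q(P0-th)); F,T,o=favg(3)
    print(th,(o["position"]*1e3).round(2),(F-F0).round(1),(T-T0).round(3),o["time_s"])
F1,T1,_=favg(4)
z=.0741
while z<.0795:
    z+=.0005
    bot.servo_line(np.r_[X,z],velocity=.03); F,T,o=favg(2); d=F-F1
    print(round(z,4),(o["position"]*1e3).round(2),d.round(1),(T-T1).round(3),round(o["time_s"],2))
    if d[2]<-3 or np.hypot(d[0],d[1])>8: break
```

```text
[-0.12721845  0.48826104 -0.99192647] [ 0.01829758 -0.01334007 -0.01131507] [ 0.51558554 -0.0319983   0.07393628] 26.2917
0.21 [515.63 -31.98  73.99] [ 0.  -0.1  0.1] [0.004 0.03  0.027] 26.6583
0.42 [515.66 -31.99  74.08] [-0.3 -0.6 -0. ] [-0.038  0.007  0.028] 27.025
0.0746 [515.74 -32.02  74.63] [-0.3  0.6  0.2] [ 0.029 -0.009 -0.021] 27.38
0.0751 [515.69 -32.    75.12] [-0.7 -0.  -0.5] [0.014 0.003 0.014] 27.66
0.0756 [515.72 -31.98  75.62] [ 0.2 -0.2  0.1] [ 0.034 -0.002 -0.006] 27.94
0.0761 [515.73 -32.02  76.14] [-0.3  0.6 -0.3] [ 0.017 -0.011  0.007] 28.23
0.0766 [515.71 -32.01  76.63] [ 0.2 -0.4 -0. ] [0.03  0.001 0.   ] 28.51
0.0771 [515.71 -32.01  77.11] [-0.  -0.4 -0.1] [ 0.032  0.007 -0.005] 28.79
0.0776 [515.71 -32.01  77.61] [ 0.3 -0.6 -0.8] [-0.003 -0.005  0.016] 29.07
0.0781 [515.66 -32.    78.03] [ 1.2  0.1 -3. ] [ 0.061 -0.064 -0.029] 29.36
0.0786 [515.6  -32.01  78.36] [ 2.  -0.5 -6.9] [ 0.027 -0.313 -0.04 ] 29.64
```

Run:
```python
from h import *
from workcell import *
X=np.array([.5157,-.0320]); P0=CYAW+np.pi/2
bot.servo_line(np.r_[X,.0741],velocity=.03)
F1,T1,o=favg(6); print(o["time_s"])
for th in (.65,.85,.93):
    bot.reach(np.r_[X,.0741],q(P0-th)); F,T,o=favg(3)
    print(th,(o["position"]*1e3).round(2),(F-F1).round(1),(T-T1).round(3),o["time_s"])
    if abs((T-T1)[2])>.15: raise SystemExit("touch")
F1,T1,_=favg(6)
z=.0741
while z<.0765:
    z+=.0002
    bot.servo_line(np.r_[X,z],velocity=.03); F,T,o=favg(3); d=F-F1
    print(round(z,4),(o["position"]*1e3).round(2),d.round(1),(T-T1).round(3),round(o["time_s"],2))
    if d[2]<-4 or np.hypot(d[0],d[1])>8: break
bot.servo_line(np.r_[X,.0740],velocity=.03); print(np.r_[favg(3)[0]-F1].round(2),get_obs()["position"][2])
z=.0740
while z>.0732:
    z-=.0002
    bot.servo_line(np.r_[X,z],velocity=.03); F,T,o=favg(3); d=F-F1
    print(round(z,4),(o["position"]*1e3).round(2),d.round(1),(T-T1).round(3),round(o["time_s"],2))
    if d[2]>4: break
```

```text
30.0417
0.65 [515.78 -32.    74.22] [ 0.   0.3 -0.5] [ 0.008 -0.012 -0.   ] 30.425
0.85 [515.69 -31.99  74.11] [ 0.4  0.  -0.2] [-0.01  -0.009  0.027] 30.7833
0.93 [515.7 -32.   74.1] [-0.4 -0.  -0.2] [-0.     0.014  0.022] 31.0833
0.0743 [515.72 -32.01  74.32] [-0.2  0.1 -0.8] [-0.014 -0.059  0.024] 31.48
0.0745 [515.65 -32.01  74.46] [-0.2 -0.2 -0.1] [-0.016 -0.038  0.031] 31.78
0.0747 [515.67 -32.    74.63] [-0.1  0.1 -1.4] [-0.011 -0.054 -0.003] 32.08
0.0749 [515.66 -31.99  74.81] [ 0.  -0.  -3.2] [ 0.001 -0.088  0.007] 32.38
0.0751 [515.66 -31.98  74.98] [ 0.9 -0.2 -5.2] [ 0.012 -0.182 -0.015] 32.68
[-0.56  0.21  0.03] 0.07420236191671607
0.0738 [515.75 -32.01  73.86] [-0.4  0.2 -0.1] [-0.038 -0.032 -0.   ] 33.28
0.0736 [515.75 -32.    73.66] [-0.6 -0.   1. ] [-0.034 -0.012 -0.01 ] 33.58
0.0734 [515.77 -32.01  73.55] [-1.4 -0.7  4.5] [-0.026  0.145  0.023] 33.88
```

The two lift measurements agree: touch at about 1.05 rad, and the thread slope came out at 6.43 mm/rad. To remove any tilt held in the grip, I'll let the ring settle on the glass, grip it again and measure once more.

Run:
```python
from h import *
from workcell import *
X=np.array([.5157,-.0320]); P0=CYAW+np.pi/2
bot.servo_line(np.r_[X,.0738],velocity=.03)
hand.move_gripper(.056); F1,T1,o=favg(6); print("free",F1.round(2),T1.round(3),o["position"],o["time_s"])
hand.move_gripper(.040,40); F,T,o=favg(4); print("grip",(F-F1).round(2),(T-T1).round(3),o["position"],o["gripper_width"],o["time_s"])
z=.0738
while z<.0765:
    z+=.0002
    bot.servo_line(np.r_[X,z],velocity=.03); F,T,o=favg(3); d=F-F1
    print(round(z,4),(o["position"]*1e3).round(2),d.round(1),(T-T1).round(3),round(o["time_s"],2))
    if d[2]<-5 or np.hypot(d[0],d[1])>8: break
bot.servo_line(np.r_[X,.0738],velocity=.03);F,T,o=favg(4);print((F-F1).round(2),(T-T1).round(3),o["position"][2],o["time_s"])
np.save("F1.npy",np.r_[F1,T1])
```

```text
free [-0.08  0.08 -0.03] [-0.005 -0.004 -0.006] [ 0.51570352 -0.03200031  0.07377593] 34.475
grip [-0.96  0.03  3.19] [-0.038  0.167 -0.008] [ 0.51572919 -0.03199458  0.07393553] 0.048970923046477995 34.7583
0.074 [515.74 -32.    74.  ] [-0.6 -0.1  2.3] [0.006 0.112 0.043] 35.06
0.0742 [515.65 -31.98  74.11] [-0.   0.2 -0.2] [ 0.025 -0.026 -0.029] 35.36
0.0744 [515.66 -32.02  74.35] [ 0.3 -0.6 -0.8] [-0.002  0.023  0.01 ] 35.66
0.0746 [515.72 -32.01  74.62] [-0.3 -0.2 -0.5] [ 0.007 -0.003  0.01 ] 35.96
0.0748 [515.68 -31.98  74.8 ] [ 0.4 -0.3 -0.8] [-0.034 -0.007  0.   ] 36.26
0.075 [515.64 -32.    74.95] [ 0.2 -0.2 -1.2] [ 0.012  0.013 -0.002] 36.56
0.0752 [515.65 -32.    75.14] [ 0.5 -0.3 -2.6] [ 0.012 -0.037  0.026] 36.86
0.0754 [515.63 -32.    75.28] [ 1.  -0.2 -4.7] [-0.025 -0.064  0.012] 37.16
0.0756 [515.66 -32.02  75.46] [ 1.9 -0.3 -7.5] [-0.011 -0.192 -0.016] 37.46
[ 0.27 -0.02 -0.25] [-0.026  0.031  0.002] 0.07408413696511187 37.775
```

Run:
```python
from h import *
from workcell import *
X=np.array([.5157,-.0320]); P0=CYAW+np.pi/2
B=np.load("F1.npy"); adj=0
for th in (1.0,1.04,1.07,1.10,1.13,1.16,1.18,1.20):
    z=.0741-.0064*max(0,th-1.06)+adj
    bot.reach(np.r_[X,z],q(P0-th)); F,T,o=favg(4); d=F-B[:3]; t=T-B[3:]
    m=Ro.from_quat(o["orientation"]).as_matrix(); tha=P0-np.arctan2(m[1,2],m[0,2])
    print(th,round(tha,3),round(z*1e3,2),(o["position"]*1e3).round(2),d.round(1),t.round(3),round(o["time_s"],2))
    if d[2]>1.5: adj+=.0001
    if d[2]<-2.5: adj-=.00015
    if abs(t[2])>.6 or d[2]>6: break
```

```text
1.0 0.998 74.1 [515.75 -31.99  74.16] [-0.  -0.  -0.5] [-0.006 -0.021  0.002] 38.09
1.04 1.038 74.1 [515.67 -32.    74.09] [-0.3  0.3 -1.1] [ 0.018  0.054 -0.02 ] 38.41
1.07 1.069 74.04 [515.77 -31.98  74.06] [ 0.4 -0.  -0.5] [ 0.015 -0.053 -0.015] 38.73
1.1 1.099 73.84 [515.88 -32.01  73.99] [0.6 0.9 1.6] [ 0.107 -0.001 -0.05 ] 39.04
1.13 1.129 73.75 [515.93 -31.98  73.89] [0.5 0.5 2.2] [ 0.18  -0.094 -0.034] 39.36
1.16 1.159 73.66 [515.99 -31.99  73.8 ] [1.  1.  3.5] [ 0.25  -0.188 -0.034] 39.67
1.18 1.179 73.63 [515.96 -31.99  73.74] [1.5 1.7 4.2] [ 0.279 -0.284  0.06 ] 39.99
1.2 1.2 73.6 [515.96 -31.99  73.69] [2.4 1.1 3.3] [ 0.355 -0.43   0.051] 40.31
```

Run:
```python
from h import *
from workcell import *
X=np.array([.5157,-.0320]); P0=CYAW+np.pi/2
B=np.load("F1.npy"); Q=q(P0-1.2)
for z in (.0737,.0739,.0741,.0743,.0745,.0739):
    bot.servo_line(np.r_[X,z],Q,velocity=.03); F,T,o=favg(3); d=F-B[:3]; t=T-B[3:]
    print(z,(o["position"]*1e3).round(2),d.round(1),t.round(3),round(o["time_s"],2))
    if d[2]<-7: break
```

```text
0.0737 [515.94 -31.97  73.72] [3.5 1.9 2.6] [ 0.39  -0.59   0.076] 40.61
0.0739 [515.94 -32.    73.84] [ 4.9  1.7 -1.4] [ 0.392 -0.901  0.052] 40.91
0.0741 [515.85 -31.99  73.85] [ 6.2  0.7 -3.5] [ 0.401 -0.989  0.047] 41.21
0.0743 [515.78 -32.01  73.9 ] [ 6.1  1.  -5.7] [ 0.341 -1.052  0.022] 41.51
0.0745 [515.7  -32.04  73.94] [ 6.5  1.1 -7.9] [ 0.335 -1.143  0.046] 41.81
```

With no dead band left, the thread is engaged. I'll release to shed the side load, grip again and turn the last bit while watching torque. Either estimate of the touch angle (1.06 or about 1.13) puts the target at 1.25.

Run:
```python
from h import *
from workcell import *
X=np.array([.5157,-.0320]); P0=CYAW+np.pi/2
bot.servo_line(np.r_[X,.0738],q(P0-1.2),velocity=.03)
hand.move_gripper(.056); bot.servo_line(np.r_[X,.0737],velocity=.03)
F1,T1,o=favg(8); print("free",F1.round(2),T1.round(3),o["position"],o["time_s"])
hand.move_gripper(.040,30); F,T,o=favg(6); print("grip",(F-F1).round(2),(T-T1).round(3),o["position"],o["time_s"])
adj=.0001
for th in (1.2,1.215,1.23):
    z=.0737-.0064*(th-1.2)+adj
    bot.reach(np.r_[X,z],q(P0-th)); F,T,o=favg(6); d=F-F1; t=T-T1
    print(th,round(z*1e3,2),(o["position"]*1e3).round(2),d.round(1),t.round(3),round(o["time_s"],2))
    if d[2]>1.5: adj+=.0001
    if d[2]<-2.5: adj-=.0001
    if abs(t[2])>.5 or d[2]>6: break
np.save("F1.npy",np.r_[F1,T1])
```

```text
free [0.24 0.25 0.1 ] [ 0.008 -0.003  0.004] [ 0.51561677 -0.03198484  0.07368069] 42.6833
grip [-1.18 -0.18  3.17] [ 0.013  0.199 -0.037] [ 0.51568076 -0.03199498  0.07381721] 43.0
1.2 73.8 [515.7  -31.99  73.84] [-1.2  0.3  3.5] [ 0.023  0.187 -0.061] 43.35
1.215 73.8 [515.75 -31.99  73.8 ] [-1.2  0.5  2.6] [0.124 0.124 0.067] 43.7
1.23 73.81 [515.79 -31.96  73.79] [0.1 0.9 1.3] [ 0.216 -0.041  0.059] 44.05
```

Run:
```python
from h import *
from workcell import *
X=np.array([.5157,-.0320]); P0=CYAW+np.pi/2
B=np.load("F1.npy")
for th,z in ((1.245,.0738),(1.26,.0737)):
    bot.reach(np.r_[X,z],q(P0-th)); F,T,o=favg(6); d=F-B[:3]; t=T-B[3:]
    print(th,round(z*1e3,2),(o["position"]*1e3).round(2),d.round(1),t.round(3),round(o["joint_efforts"][5],3),round(o["time_s"],2))
    if abs(t[2])>.5 or d[2]>5: break
```

```text
1.245 73.8 [515.83 -31.98  73.78] [0.6 1.4 0.1] [ 0.28  -0.196  0.072] 0.072 44.4
1.26 73.7 [515.86 -31.98  73.76] [1.6 1.3 0.1] [ 0.303 -0.273  0.101] 0.113 44.75
```

Run:
```python
from h import *
from workcell import *
X=np.array([.5157,-.0320]); P0=CYAW+np.pi/2
B=np.load("F1.npy")
bot.reach(np.r_[X,.0736],q(P0-1.28)); F,T,o=favg(8); d=F-B[:3]; t=T-B[3:]
print((o["position"]*1e3).round(2),d.round(1),t.round(3),round(o["joint_efforts"][5],3),round(o["time_s"],2))
hand.move_gripper(.056); F1,T1,o=favg(6); print("free",(F1-B[:3]).round(2),(T1-B[3:]).round(3),o["position"],o["time_s"])
# regrip, lift test and small torque test (no extra turn)
hand.move_gripper(.040,30); F,T,o=favg(4); print("grip",(F-F1).round(2),(T-T1).round(3),o["time_s"])
for z in (.0739,.0741,.0743):
    bot.servo_line(np.r_[X,z],velocity=.03); F,T,o=favg(3); d=F-F1
    print(z,(o["position"]*1e3).round(2),d.round(1),(T-T1).round(3),round(o["time_s"],2))
    if d[2]<-6: break
```

```text
[515.88 -31.99  73.64] [1.6 1.4 0.1] [ 0.331 -0.355  0.056] 0.07 45.13
free [-0.34 -0.63 -0.17] [-0.015  0.012 -0.011] [ 0.51532248 -0.03206798  0.07347381] 45.475
grip [-0.52  1.93  3.21] [0.167 0.168 0.134] 45.7583
0.0739 [515.76 -31.96  73.83] [ 1.2  2.4 -0.9] [ 0.224 -0.109  0.127] 46.06
0.0741 [515.75 -31.96  73.94] [ 3.   2.4 -5.5] [ 0.303 -0.393  0.155] 46.36
0.0743 [515.73 -31.95  74.03] [  4.6   2.4 -10.6] [ 0.368 -0.676  0.122] 46.66
```

The ring now shows no play: each 0.1 mm of lift adds about 5 N straight away. I'll release, back off and check its angle in the pictures.

Run:
```python
from h import *
from workcell import *
X=np.array([.5157,-.0320]); P0=CYAW+np.pi/2
bot.servo_line(np.r_[X,.0738],velocity=.04)
hand.move_gripper(.062)
bot.servo_line(np.r_[X,.135],velocity=.2)
bot.reach([.40,.13,.16],q(P0-1.28)); print(get_obs()["time_s"])
for n in("side","top"):
    r=vision.read_camera(n); np.savez(f"{n}7.npz",f=r["frame"],K=r["intrinsics"],V=r["view"])
    f=r["frame"][:,:,::-1]; u,v=(318,205) if n=="side" else (330,197)
    cv2.imwrite(f"pics/{n}7.png",cv2.resize(np.ascontiguousarray(f[v-30:v+30,u-40:u+40]),(800,600),interpolation=cv2.INTER_CUBIC))
print(get_obs()["time_s"])
```

```text
48.4667
48.5667
```

View pics/side7.png

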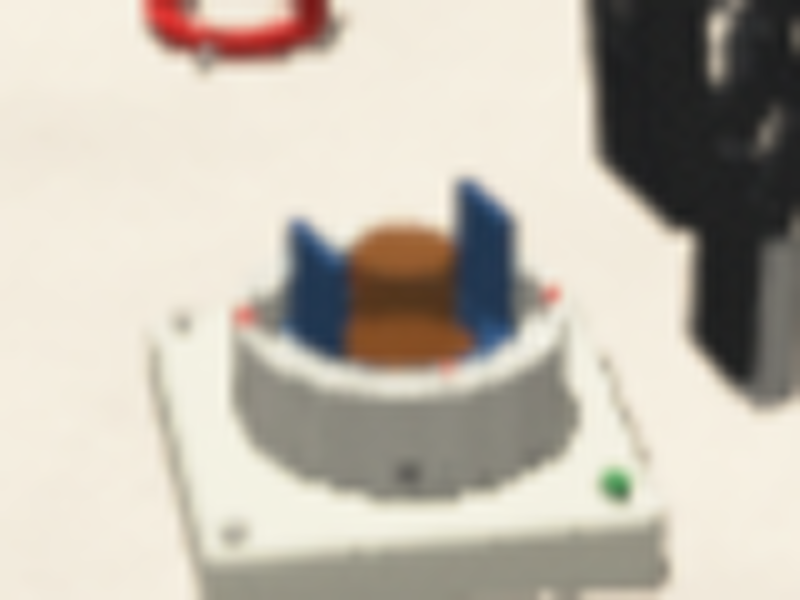

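View pics/top7.png

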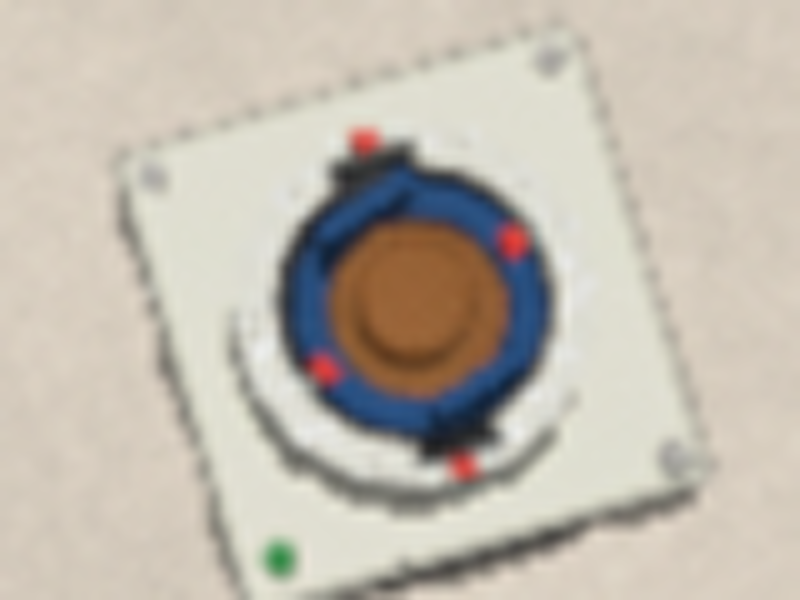

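The top view shows the ring centred in the cell, with its red marks at crop (513,240) and (323,370) against the notch marks at (365,140) and (463,466). The stem stands upright at (415,300). I'll compute the turned angle and check that it stays put.

Run:
```python
from h import *
from workcell import *
bot.reach([.40,.16,.2],q(CYAW+np.pi/2-1.28)); bot.dwell(1.0)
r=vision.read_camera("top"); np.savez("top8.npz",f=r["frame"],K=r["intrinsics"],V=r["view"])
def one(f,cu,cv_,h=2):
    u=int(round(290+cu/10-.5));v=int(round(167+cv_/10-.5))
    p=f[v-h:v+h+1,u-h:u+h+1].astype(float); w=np.clip(p[...,0]-np.maximum(p[...,1],p[...,2])-30,0,None); w[(p[...,1]>1.4*p[...,2])]=0
    ys,xs=np.mgrid[-h:h+1,-h:h+1]; return u+(w*xs).sum()/w.sum(),v+(w*ys).sum()/w.sum()
for tag in "78":
    f,K,V=load("top",tag); y=[]
    for a,b,z in (((513,240),(323,370),.045),((365,140),(463,466),.051)):
        A=ray(K,V,one(f,*a),z);B=ray(K,V,one(f,*b),z);d=A-B;y.append(np.arctan2(d[1],d[0])); print(((A+B)/2).round(4),np.linalg.norm(d).round(4))
    print(tag,"turn",y[1]-y[0])
o=get_obs();print(o["time_s"],o["wrist_force"])
f0=load("top","0")[0].astype(int); print("changed px",(abs(f0-f).max(2)>60).sum())
cv2.imwrite("pics/top8.png",f[:,:,::-1])
```

```text
[ 0.5151 -0.0339  0.045 ] 0.0505
[ 0.515  -0.0327  0.051 ] 0.0746
7 turn 1.2636291687549084
[ 0.5151 -0.0339  0.045 ] 0.0505
[ 0.515  -0.0327  0.051 ] 0.0746
8 turn 1.263404234958072
49.9333 [-0.30669046 -0.36099188  0.90197542]
changed px 20934
```

View pics/top8.png

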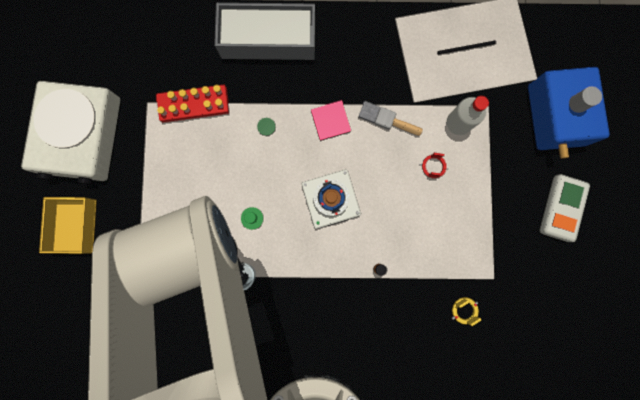

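The ring holds at 1.263 rad with no unwinding over the second I waited. In the top view the bystanders are where they were; only the beaker is partly hidden by the arm. I'm handing in.

```bash
python3 -c "
from workcell import *
hand_in(); print(get_obs()['time_s'])"
```

```text
the job is handed in; nothing more can be done
the job is handed in; nothing more can be done
```

The lens is in the cell on its rubber seat and the blue ring is clamped over it. I let go of everything and handed the job in at about 50 s. `hand_in()` gave no verdict.

**Lens:** I lowered it until it touched the seat, about 23 mm below the rim, with a peak of roughly 8 N, then released it upright.

**Ring:** It came to rest on the glass with its underside about 15.7 mm below the rim and its pins through the notches. I then turned it clockwise, letting it go and gripping it again along the way so it could settle.

**Last checks:**
- **Angle:** The pictures show a turn of 1.263 rad, against about 1.28 rad from the gripper. It had not moved a second after release.
- **Clamping:** Lifting met resistance at once, with no play left.
- **Position:** Ring and cell centres agree within about 1.2 mm. At release the gripper read no force beyond noise.
- **Bystanders:** None showed any shift in the last top view. The beaker was partly hidden behind the arm, but it was not touched on purpose.

**Where the checks disagreed:** I could not measure the clamp force directly. The estimates of where the pins first meet the thread differ:

| Basis | First touch (rad) | Turn past touch (rad) | Clamp force (N) |
|---|---|---|---|
| Lifting tests | about 1.06 | about 0.20–0.22 | about 20 |
| Torque and height during the turn | about 1.12–1.16 | about 0.10–0.16 | about 10–15 |

I aimed between the two. Both should be above the 4 N minimum and below the 25 N limit. The torque-and-height figure could leave the turn slightly short of the stated 0.12 rad.

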